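Refit the rolling pin's axle

ROBOT

A 6-joint arm with a two-finger parallel gripper is mounted at the origin on a cart in front of the work surface, level with it; the furniture and walls round the work are solid. World frame = base frame: x ahead of the robot, y to its left, z up, the work surface at z = 0. Lengths are in m, angles in rad, forces in N, time in s.
With the tool pointing down it reaches from about 0.375 to 0.9 m from the base axis. Payload 3.1 kg.
Tool frame: the origin (TCP) lies midway between the tips of the shut fingers; the grasp point (between the pads) lies 19 mm behind it; x points along the fingers, y is the direction in which the jaws open and shut, and the axes are right-handed (so a half turn about x gives the same grasp; the last joint's range is limited). The gripper opens to 87 mm and grips with 3 to 60 N. Pads are 19 mm wide; open, the fingers measure 117 mm over their backs; the gripper's body (75 mm by 190 mm) begins 51 mm behind the grasp point.
Start: joints at [-1.355, 0.527, 1.433, -0, 1.181, -0.178], TCP at [0.24, -0.577, 0.223] pointing down, gripper open.
Joint ranges: [-3.08, 3.08], [-0.75, 2.2], [0.22, 2.44], [-1.43, 4.57], [0, 2.65], [-2.85, 2.85]. Speed limits (rad/s): [2.79, 2.79, 3.14, 3.14, 3.14, 3.14].

INTERFACE

Orientations are given as a unit quaternion [x, y, z, w].
In Python, from rig import get_obs, imaging, robot gives the robot as it stands.
- The arm moves only by the shell command python3 -m inch 'ROWS' [FORCE]. ROWS is JSON, a list of rows, each a list of 3 entries, a list of its own where there are three numbers: the finger opening in mm, from 0 to 87, then the shift along the tool's x, y, z in mm, then the turn, a rotation vector about the tool's x, y, z in degrees. In form: [[grip, [dx, dy, dz], [wx, wy, wz]], ...]. A call has 1 to 12 rows; each row shifts and turns the pose as measured when the row begins, along the tool's axes as they then stand; what a row does not reach is not made up. A row lasts 1/8 s, in which the tool goes at most 62.5 mm and 10.7 degrees, less where a joint would pass 70% of its speed; a pose out of reach is approached as far as the arm can. A call with a gripper value outside its range is refused whole. The fingers move at their own pace and stop on an object; FORCE is the grip in N (left out, the last holds). Time passes only in rows, so rows that do not move let the fingers close. It gives the time, the measured TCP pose, the force and the opening at its end, in the units of the state.
- get_obs(): the state, without advancing time (a new reading comes with each control period).
- imaging.camera(name): name is "scene" or "side" or "wrist"; returns the picture (420x560x3 uint8, red, green, blue); there is no depth.
- imaging.camera_params(name): a dict with "camera_matrix" (3x3 intrinsics, pixels), "xyz" and "rotation" of the camera in the world. Camera axes: x right, y down, z forward; pixel columns grow to the right and rows downward; lengths in m; the calibration is good to about 2 mm. A picture is of the moment at which its call begins: read the wrist's pose just before it. camera_params takes no time and is no camera call; for the wrist camera it gives the pose at the moment of the call.
- robot.hand_in(): hands the job in, once; it reports no verdict.
Trained networks look in the newest picture that a camera, given by its name, has taken for a name from the list of things; names that differ only in an ending like _2 or _b are one class to them, and where a whole thing is asked for, a point or a joint stands for the part that bears it (a point fixed in the world has none). Each returns a list of dicts, best first, with "confidence" (0 to 1); they miss things now and then, are a little off and sometimes report something else, mostly with a low value. They report only what shows in the picture. A call takes as long as a camera call.
- imaging.cut_out(camera, target): "pixels" (420x560 bool, what is visible of it) and "box" ([centre column, centre row, width, height] in pixels, round what is visible of it).
- imaging.tip_of(camera, target): "pixel" ([column, row] in pixels: a listed point, or the origin of a listed thing).
The state is a dict: "time": time; "q": joint angles; "joint_velocities": joint speeds; "joint_torque": joint torques, N m; "position": TCP position; "tool_rot": TCP orientation; "ft_force": force on the tool from outside, world axes, zero at the start; "moment": the same for the moment, N m; "grip_width": finger opening in m.
Only numpy, scipy, OpenCV 4.12 (cv2) and the standard library are available. Lean on these libraries where they do the work, as an engineer would, in place of code of your own. Each camera call takes 0.05 s, during which the arm holds its last target. There are 200 camera calls.

TASK

Put the rolling pin back together: take the loose axle from its rest by the bare shaft and slide it, tip first, partway into the barrel's bore, past the sprung bush, until it stays there by itself. Let go, take hold again further back, by the handle, and push it gently fully home, so that the handle's collar sits flush against the barrel; then let go. Do not force it, and leave the things around alone.

Things in the scene. Friction and masses are not known exactly. Their poses are not given: they have to be found in the camera images.
- cradle: dark wooden bench cradle, fixed to the worktop, 150x80 mm and 38 mm high, that holds the rolling pin's barrel in rubber linings. Origin: on the worktop straight below the bore's mouth; +x points level into the bore (the way to push), z up
- barrel: wooden rolling-pin barrel, 52 mm in diameter, 170 mm long, lying level in the cradle, one handle already on its far end. Its rubber bed gives: pushed along the bore it moves up to 16 mm with the push, about 1.5 N per mm, then stops hard; released, it creeps back. Origin below the bore's mouth, at worktop height; axes as cradle
- mouth (a point): centre of the bore's mouth, in the barrel's flat near end face (52 mm in diameter), edged by a thin steel ring; axes as barrel. The bore is 14 mm in diameter, square-edged, straight, level, 198 mm deep, its axis 40 mm above the worktop; it moves with the barrel
- bush (a point): on the bore's axis, 50 mm in from the mouth, out of sight; axes as barrel. Here two sprung balls, left and right, grip the shaft: pushing it past and along them takes about 6 to 14 N, differing from time to time, and they go on gripping it wherever it is left
- axle: the loose axle: smooth steel shaft, 12 mm in diameter, 190 mm long, fixed in a wooden handle with a flat-faced steel collar. About 0.15 to 0.3 kg; centre of mass on the shaft some 55 mm ahead of the origin. Origin: on its axis in the collar's front face, which meets the barrel when home; +x points along the shaft to its tip. It starts level on the rest, its axis 40 mm above the worktop
- shaft_tip (a point): end of the shaft, 190 mm ahead of the axle's origin; the last 6 mm taper from 12 to 7 mm in diameter; axes as axle
- handle (a point): middle of the handle, 40 mm behind the axle's origin; axes as axle. The handle is 90 mm long and 24 mm in diameter (the last 16 mm, a knob, 29 mm); its first 10 mm are the steel collar
- rest: fixed dark wooden rest, 130x60 mm, with two V-notched posts 48 mm either side of its origin along its x, 45 mm high; the axle lies in them along the rest's x, its bare shaft free between the posts. Its base is 8 mm thick. Origin on the worktop under the middle
- tea_mug: bystander: white mug with a dark band, 90x128x107 mm, left of the work; origin under its middle; to be left alone
- tape_roll: bystander: roll of tape lying flat, 104x102x25 mm; origin under its middle; to be left alone
- salt_shaker: bystander: grey salt shaker, 44x44x90 mm, at the back; origin under its middle; to be left alone
- tuna_tin: bystander: flat round tin, 86x86x40 mm, at the back; origin under its middle; to be left alone
- teaspoon: bystander: teaspoon 137x28x13 mm, lying beside the axle's rest, about 100 mm from the axle's line on the far side from the robot; origin under its middle; to be left alone
- scissors: bystander: blue-handled scissors 87x199x9 mm, at the right; origin under its middle; to be left alone

How it is judged:
By the outcome, as a careful person would: the job done as asked, in the order asked, and still so for the second after the job is handed in, with the robot touching nothing.
It also fails if it takes over 72 s, if anything falls off the work surface, if the arm or the gripper's body presses on something with over 40 N, if the wrist force passes 120 N, or if a joint passes its speed limit or range.

## Working session

There is one attempt and no reset: what is moved stays moved. The work goes in short steps, Python scripts to look and compute and a shell command to move; the robot and the scene stay as the last step left them, time stands still between calls to the robot, and variables do not carry over. Pictures are saved under pics/ and viewed, about 8 in all and at most 12, crops included, and the job is handed in when it is done.

```bash
mkdir -p pics; ls; cat > h.py <<'E'
import numpy as np, cv2
from rig import get_obs, imaging, robot
from scipy.spatial.transform import Rotation as R
def cam(n):
    p=imaging.camera_params(n); K=np.array(p["camera_matrix"]); 
    r=np.array(p["rotation"]); r=r if r.shape==(3,3) else R.from_quat(r).as_matrix()
    return K,r,np.array(p["xyz"])
def ray(c,px):
    K,r,t=c; d=r@np.linalg.solve(K,[px[0],px[1],1]); return t,d
def atz(c,px,z):
    t,d=ray(c,px); return t+d*(z-t[2])/d[2]
def proj(c,P):
    K,r,t=c; q=K@(r.T@(np.array(P)-t)); return q[:2]/q[2]
def tri(cs,pxs):
    A=np.zeros((3,3));b=np.zeros(3)
    for c,p in zip(cs,pxs):
        t,d=ray(c,p); d=d/np.linalg.norm(d); M=np.eye(3)-np.outer(d,d); A+=M;b+=M@t
    return np.linalg.solve(A,b)
def pic(n,f):
    im=imaging.camera(n); cv2.imwrite("pics/"+f,im[:,:,::-1]); return im
E
python3 - <<'E'
from h import *
np.set_printoptions(precision=4,suppress=True)
a=pic("scene","a.png"); b=pic("side","b.png"); 
cv2.imwrite("pics/ab.png",cv2.resize(np.vstack([a,b]),(450,600) if 0 else (448,672))[:,:,::-1])
C={n:cam(n) for n in("scene","side")}
Z=dict(mouth=.04,shaft_tip=.04,axle=.04,handle=.04,rest=0,cradle=0,barrel=0,teaspoon=0)
for t,z in Z.items():
    px=[]
    for n in C:
        r=imaging.tip_of(n,t)
        if r: px.append((n,r[0]["pixel"])); print(t,n,np.array(r[0]["pixel"]),round(r[0]["confidence"],2),atz(C[n],r[0]["pixel"],z))
    if len(px)==2: print("   tri",tri([C[n] for n,_ in px],[p for _,p in px]))
o=get_obs(); print(o["time"],o["position"],o["tool_rot"],R.from_quat(o["tool_rot"]).as_matrix())
for n in C: print(n,C[n][2])
E
```

```text
pics
mouth scene [254.9 240.6] 0.9 [0.5209 0.0727 0.04  ]
mouth side [262.6 184.6] 0.81 [0.5299 0.0668 0.04  ]
   tri [0.5274 0.072  0.035 ]
shaft_tip side [237.4 243.5] 0.87 [ 0.4654 -0.2691  0.04  ]
axle scene [367.2 201.9] 0.52 [ 0.5007 -0.4435  0.04  ]
axle side [246.8 286.7] 0.84 [ 0.5053 -0.4545  0.04  ]
   tri [ 0.5048 -0.4475  0.0334]
handle scene [371.2 196. ] 0.47 [ 0.5221 -0.4773  0.04  ]
handle side [251.4 296.5] 0.64 [ 0.5197 -0.4912  0.04  ]
   tri [ 0.5222 -0.4821  0.0337]
rest scene [354.9 215.3] 0.58 [ 0.486  -0.3787  0.    ]
rest side [243.5 279.3] 0.83 [ 0.4891 -0.3828 -0.    ]
   tri [ 0.4883 -0.3801 -0.0028]
cradle scene [253.2 245.7] 0.7 [0.5281 0.0791 0.    ]
cradle side [260.3 195.9] 0.75 [0.5204 0.054  0.    ]
   tri [ 0.5253  0.0752 -0.0085]
barrel scene [256.  244.6] 0.74 [0.5282 0.0666 0.    ]
barrel side [261.1 191.9] 0.76 [0.5223 0.0808 0.    ]
   tri [0.523  0.0686 0.0078]
teaspoon scene [366.4 202.7] 0.45 [ 0.5256 -0.4618  0.    ]
0.9 [ 0.2404 -0.5769  0.2226] [ 0.6934  0.1387 -0.6934  0.1387] [[ 0.      0.3846 -0.9231]
 [-0.     -0.9231 -0.3846]
 [-1.      0.      0.    ]]
scene [-0.5211  0.453   1.5348]
side [ 0.6149 -1.3777  0.9305]
```

View pics/a.png

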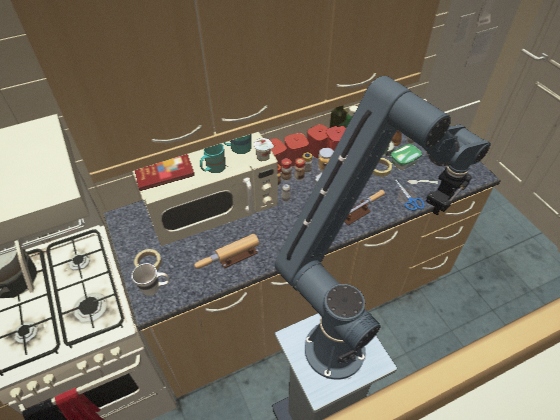

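View pics/b.png

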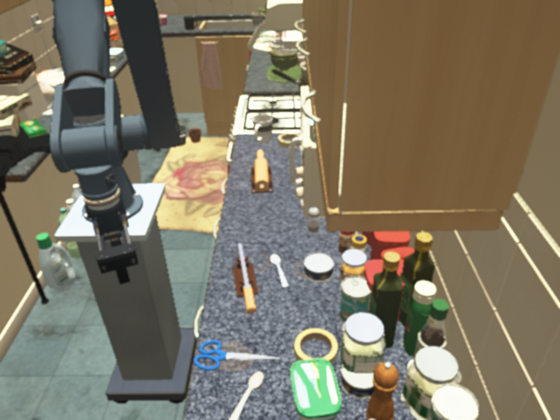

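Scene: barrel in its cradle at about (230,250), with the mouth on its right end (256,241). The axle is on its rest at about (365,207), handle towards the back right. Side: axle from tip (238,244) to handle (250,300), barrel at (262,175). First I turn the tool across the axle and go above the rest.

```bash
python3 -m inch '[[87,[0,0,0],[-10,0,0]],[87,[0,0,0],[-10,0,0]],[87,[0,0,0],[-10,0,0]],[87,[0,0,0],[-10,0,0]],[87,[0,0,0],[-10,0,0]],[87,[0,0,0],[-10,0,0]],[87,[0,0,0],[-10,0,0]],[87,[0,0,0],[-10,0,0]]]' && python3 -m inch '[[87,[0,48,-23],[0,0,0]],[87,[0,48,-23],[0,0,0]],[87,[0,48,-23],[0,0,0]],[87,[0,48,-23],[0,0,0]],[87,[0,48,-23],[0,0,0]],[87,[0,44,-23],[0,0,0]],[87,[0,0,0],[0,0,0]]]'
python3 - <<'E'
from h import *
np.set_printoptions(precision=4,suppress=True)
o=get_obs(); print(o["time"],o["position"],o["q"]); print(R.from_quat(o["tool_rot"]).as_matrix())
C=cam("wrist"); pic("wrist","c.png"); print(C)
for t,z in dict(shaft_tip=.04,axle=.04,handle=.04,rest=0).items():
    for r in imaging.tip_of("wrist",t)[:1]: print(t,np.array(r["pixel"]),r["confidence"],atz(C,r["pixel"],z))
E
```

```text
time: 1.9
position: [0.2404, -0.5769, 0.2226]
tool_rot: [0.429, 0.562, -0.429, 0.562]
ft_force: [0.1, 1.2, -0.7]
grip_width: 0.0868
time: 2.78
position: [0.4851, -0.3657, 0.2228]
tool_rot: [0.429, 0.56, -0.43, 0.563]
ft_force: [0.2, -0.0, 0.6]
grip_width: 0.0871
2.775 [ 0.4851 -0.3657  0.2228] [-0.8292  0.5014  1.4817 -0.0011  1.1534 -1.093 ]
[[ 0.0027  0.9653  0.2611]
 [-0.0044  0.2611 -0.9653]
 [-1.      0.0014  0.0049]]
(array([[368.5489,   0.    , 275.069 ],
       [  0.    , 368.5489, 214.164 ],
       [  0.    ,   0.    ,   1.    ]]), array([[ 0.9651,  0.253 ,  0.067 ],
       [ 0.2617, -0.9344, -0.2417],
       [ 0.0014,  0.2508, -0.968 ]]), array([ 0.4672, -0.3001,  0.3847]))
shaft_tip [288.8  81.4] 0.76 [ 0.4711 -0.2661  0.04  ]
axle [272.1 277.8] 0.98 [ 0.5056 -0.4512  0.04  ]
handle [268.5 314.1] 0.97 [ 0.5126 -0.4915  0.04  ]
rest [279.8 204.3] 0.76 [ 0.4959 -0.3843  0.    ]
```

View pics/c.png

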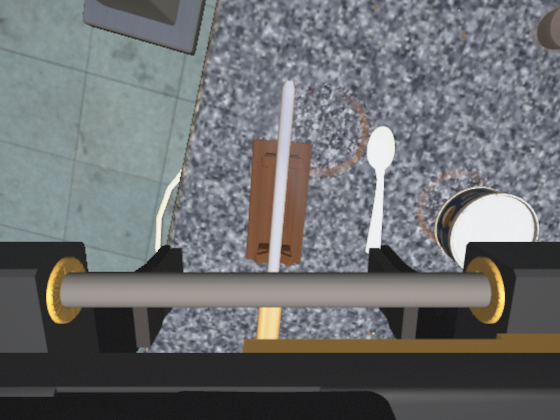

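The wrist view shows the axle from tip (289,83) to collar (272,278), with the rest around (280,200) and the teaspoon well right of it. I refine the shaft line and compute the move.

```bash
python3 - <<'E'
from h import *
np.set_printoptions(precision=4,suppress=True)
C=cam("wrist"); o=get_obs()
m=imaging.cut_out("wrist","axle")[0]["pixels"]
rows=[r for r in range(88,265) if m[r].any()]
P=np.array([atz(C,(np.nonzero(m[r])[0].mean(),r),.04)[:2] for r in rows])
w=[m[r].sum() for r in rows]; print(w[::25])
k,b=np.polyfit(P[:,1],P[:,0],1); print("slope",k,"resid",np.std(P[:,0]-k*P[:,1]-b))
d=np.array([-abs(k) if k<0 else k,1]);d/=np.linalg.norm(d)
y0=-.4512; org=np.array([k*y0+b,y0]); g=org+.062*d; print("org",org,"d",d,"grasp",g)
T=R.from_quat(o["tool_rot"]).as_matrix()
yaw=np.degrees(np.arctan2(T[1,1],T[0,1])); des=np.degrees(np.arctan2(d[1],d[0]))-90
print("turn about tool x",-(des-yaw))
dp=np.array([g[0],g[1],.021])-o["position"]
c,s=np.cos(np.radians(des)),np.sin(np.radians(des))
print("mm: x",-dp[2]*1e3,"y",1e3*dp[:2]@[c,s],"z",1e3*dp[:2]@[s,-c])
E
```

```text
[np.int64(14), np.int64(14), np.int64(14), np.int64(13), np.int64(13), np.int64(13), np.int64(13), np.int64(12)]
slope -0.1793683555947799 resid 0.0002487589397339307
org [ 0.5013 -0.4512] d [-0.1766  0.9843] grasp [ 0.4903 -0.3902]
turn about tool x 4.568416708760253
mm: x 201.79777605613072 y 4.718906783805321 z 21.642184946430778
```

```bash
python3 -m inch '[[87,[0,4.7,21.6],[4.6,0,0]],[87,[40,0,0],[0,0,0]],[87,[40,0,0],[0,0,0]],[87,[40,0,0],[0,0,0]],[87,[0,0,0],[0,0,0]]]' 
python3 - <<'E'
from h import *
np.set_printoptions(precision=4,suppress=True)
C=cam("wrist"); o=get_obs(); T=R.from_quat(o["tool_rot"]).as_matrix()
print(o["position"]);print(T)
pic("wrist","d.png")
for t,z in dict(shaft_tip=.04,axle=.04,handle=.04,rest=0).items():
    for r in imaging.tip_of("wrist",t)[:1]: print(t,np.array(r["pixel"]),r["confidence"],1e3*T.T@(atz(C,r["pixel"],z)-o["position"]))
E
```

```text
time: 3.7
position: [0.4886, -0.3982, 0.1016]
tool_rot: [0.456, 0.536, -0.459, 0.542]
ft_force: [0.2, 0.1, -0.5]
grip_width: 0.087
[ 0.4886 -0.3982  0.1016]
[[ 0.0044  0.9867  0.1623]
 [-0.0091  0.1623 -0.9867]
 [-0.9999  0.0029  0.0097]]
axle [284.9 307.5] 0.68 [62.185   6.7685 54.4548]
rest [284.5 194.7] 0.98 [101.5167   6.9952 -14.8386]
```

View pics/d.png

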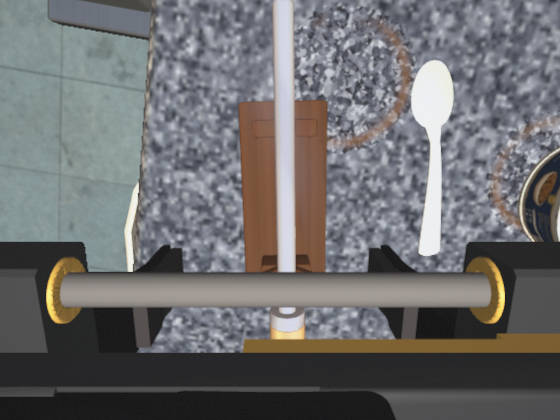

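The shaft runs along column ~284-286 and the fingers' midline is at ~276, so I need about +6.5 mm in y. The collar is at row 310, clear of the pads. I go down and grip.

```bash
python3 -m inch '[[87,[0,6.5,-9],[0,0.5,0]],[87,[27,0,0],[0,0,0]],[87,[27,0,0],[0,0,0]],[87,[26,0,0],[0,0,0]],[87,[0,0,0],[0,0,0]]]' && python3 - <<'E'
from h import *
o=get_obs(); T=R.from_quat(o["tool_rot"]).as_matrix()
print(o["position"],o["ft_force"]);print(T.round(4))
E
```

```text
time: 4.58
position: [0.5037, -0.3916, 0.0325]
tool_rot: [0.457, 0.53, -0.457, 0.549]
ft_force: [0.3, -0.1, 0.1]
grip_width: 0.0869
[ 0.50371354 -0.39159899  0.03252929] [ 0.26349084 -0.10347431  0.09315368]
[[ 0.0202  0.986   0.1657]
 [-0.0171  0.1661 -0.986 ]
 [-0.9997  0.0171  0.0202]]
```

```bash
python3 -m inch '[[87,[0,-9.5,-5],[0,1.1,-1]],[87,[0,0,0],[0,0,0]]]' && python3 - <<'E'
from h import *
np.set_printoptions(precision=4,suppress=True)
C=cam("wrist");o=get_obs(); T=R.from_quat(o["tool_rot"]).as_matrix()
print(o["position"],o["ft_force"]);print(T.round(4)); pic("wrist","e.png")
for t,z in dict(shaft_tip=.04,axle=.04,handle=.04,rest=0).items():
    for r in imaging.tip_of("wrist",t)[:1]: print(t,np.array(r["pixel"]),r["confidence"],1e3*T.T@(atz(C,r["pixel"],z)-o["position"]))
m=imaging.cut_out("wrist","axle")[0]["pixels"]
for r in range(0,270,30):
    u=np.nonzero(m[r])[0]
    if len(u): print(r,u.min(),u.max(),1e3*T.T@(atz(C,(u.mean(),r),.04)-o["position"]))
E
```

```text
time: 4.82
position: [0.4943, -0.3886, 0.0349]
tool_rot: [0.456, 0.539, -0.457, 0.541]
ft_force: [-0.1, 0.2, -0.4]
grip_width: 0.0872
[ 0.4943 -0.3886  0.0349] [-0.116   0.2437 -0.3795]
[[ 0.001   0.986   0.1668]
 [-0.0027  0.1668 -0.986 ]
 [-1.      0.0005  0.0028]]
rest [275.3 236.1] 0.61 [34.9177  0.2991 -4.4367]
0 255 284 [  -5.3864   -2.0295 -111.8882]
30 256 284 [  -5.3567   -1.8677 -101.3858]
60 256 285 [ -5.3259  -1.6998 -90.4868]
90 257 285 [ -5.294   -1.5253 -79.1683]
120 257 285 [ -5.2608  -1.5504 -67.4055]
150 258 286 [ -5.2262  -1.1556 -55.172 ]
180 259 285 [ -5.1903  -1.1741 -42.4386]
210 260 286 [ -5.1527  -0.755  -29.1744]
240 261 285 [ -5.1138  -0.7657 -15.3451]
```

```bash
python3 -m inch '[[87,[7,-0.5,0],[-0.7,0,0]],[87,[7,0,0],[0,0,0]],[87,[0,0,0],[0,0,0]]]' && python3 - <<'E'
from h import *
o=get_obs(); T=R.from_quat(o["tool_rot"]).as_matrix()
print(o["position"],o["ft_force"]);print(T.round(4))
E
```

```text
time: 5.5
position: [0.4938, -0.3886, 0.0189]
tool_rot: [0.452, 0.542, -0.453, 0.544]
ft_force: [0.9, 0.2, -0.6]
grip_width: 0.0873
[ 0.49380049 -0.38861535  0.01889489] [ 0.8989373   0.22325831 -0.55979653]
[[ 8.000e-04  9.837e-01  1.795e-01]
 [-2.200e-03  1.795e-01 -9.837e-01]
 [-1.000e+00  4.000e-04  2.300e-03]]
```

```bash
python3 -m inch '[[30,[0,0,0],[0,0,0]],[30,[0,0,0],[0,0,0]],[8,[0,0,0],[0,0,0]],[8,[0,0,0],[0,0,0]],[8,[0,0,0],[0,0,0]],[8,[0,0,0],[0,0,0]]]' 45; python3 -m inch '[[8,[-12,0,0],[0,0,0]],[8,[-25,0,0],[0,0,0]],[8,[-25,0,0],[0,0,0]],[8,[-25,0,0],[0,0,0]],[8,[0,0,0],[0,0,0]]]'
python3 - <<'E'
from h import *
np.set_printoptions(precision=4,suppress=True)
C=cam("wrist");o=get_obs(); T=R.from_quat(o["tool_rot"]).as_matrix()
print(o["position"],o["q"],o["ft_force"]);print(T.round(4)); pic("wrist","f.png")
for t in ["shaft_tip","axle"]:
    for r in imaging.tip_of("wrist",t)[:1]: print(t,np.array(r["pixel"]),r["confidence"],1e3*T.T@(atz(C,r["pixel"],o["position"][2]+.019)-o["position"]))
imaging.camera("scene");imaging.camera("side")
px=[]
for n in["scene","side"]:
  for t in ["mouth","barrel","shaft_tip"]:
    r=imaging.tip_of(n,t); print(n,t,[(np.array(x["pixel"]),x["confidence"]) for x in r[:1]])
  r=imaging.cut_out(n,"barrel")
  if r: 
    ys,xs=np.nonzero(r[0]["pixels"]); print(n,r[0]["box"],cv2.fitLine(np.float32(np.c_[xs,ys]),cv2.DIST_L2,0,.01,.01).ravel())
E
```

```text
time: 6.25
position: [0.494, -0.3888, 0.019]
tool_rot: [0.452, 0.542, -0.453, 0.544]
ft_force: [0.7, -0.2, 0.1]
grip_width: 0.0351
time: 6.88
position: [0.4943, -0.389, 0.1113]
tool_rot: [0.452, 0.541, -0.453, 0.545]
ft_force: [-0.3, 0.1, -0.3]
grip_width: 0.0081
[ 0.4943 -0.389   0.1113] [-0.8437  0.6672  1.5192 -0.001   0.9505 -1.0236] [-0.3297  0.0877 -0.3301]
[[ 0.0025  0.9837  0.1796]
 [-0.0041  0.1796 -0.9837]
 [-1.      0.0017  0.0045]]
shaft_tip [272.4  15.4] 0.59 [ -19.4625   -0.865  -103.0053]
axle [276.2 310.5] 0.94 [-18.9459   0.6314  11.8919]
scene mouth [(array([256.9, 241.8]), 0.94)]
scene barrel [(array([257.6, 243. ]), 0.78)]
scene shaft_tip [(array([332.5, 224.4]), 0.67)]
scene [226.8, 248.8, 62.1, 31.3] [  0.9101  -0.4145 230.1287 250.2453]
side mouth [(array([260.1, 185.1]), 0.85)]
side barrel [(array([261.6, 192.1]), 0.75)]
side shaft_tip [(array([238.2, 241.3]), 0.81)]
side [261.7, 173.4, 16.4, 38.5] [  0.046    0.9989 260.8214 175.355 ]
```

View pics/f.png

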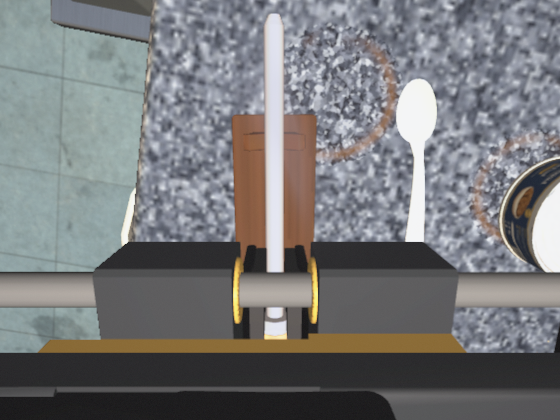

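The fingers had not shut before I lifted, so the axle is still on its rest, straight, with its tip at (273,15). I open, go back down and grip again.

```bash
python3 -m inch '[[50,[0,0,0],[0,0,0]],[50,[0,0,0],[0,0.2,0]],[50,[0,0,0],[0,0,0]],[50,[0,0,0],[0,0,0]],[50,[23,0,0],[0,0,0]],[50,[23,0,0],[0,0,0]],[50,[23,0,0],[0,0,0]],[50,[13,0,0],[0,0,0]],[50,[0,0,0],[0,0,0]]]'
python3 - <<'E'
from h import *
o=get_obs(); T=R.from_quat(o["tool_rot"]).as_matrix()
print(o["position"],o["ft_force"]);print(T.round(4))
E
```

```text
time: 8.65
position: [0.494, -0.3886, 0.0253]
tool_rot: [0.453, 0.543, -0.452, 0.543]
ft_force: [-0.9, -0.2, -0.5]
grip_width: 0.0503
[ 0.49398088 -0.38857997  0.0252812 ] [-0.89181968 -0.21659441 -0.48270862]
[[ 2.000e-04  9.838e-01  1.795e-01]
 [ 1.400e-03  1.795e-01 -9.838e-01]
 [-1.000e+00  4.000e-04 -1.300e-03]]
```

```bash
python3 -m inch '[[50,[5,0,0],[0,0,0]],[8,[0,0,0],[0,0,0]],[8,[0,0,0],[0,0,0]],[8,[0,0,0],[0,0,0]],[8,[0,0,0],[0,0,0]],[8,[0,0,0],[0,0,0]],[8,[0,0,0],[0,0,0]],[8,[0,0,0],[0,0,0]]]' 45;
python3 - <<'E'
from h import *
o=get_obs(); T=R.from_quat(o["tool_rot"]).as_matrix()
print(o["position"],o["ft_force"],o["moment"]);print(T.round(4))
E
```

```text
time: 9.65
position: [0.4941, -0.3903, 0.0229]
tool_rot: [0.452, 0.542, -0.453, 0.544]
ft_force: [0.0, -1.0, 0.4]
grip_width: 0.0108
[ 0.49414222 -0.39031017  0.02287797] [ 0.04519523 -0.95591039  0.44696946] [-0.0614449  -0.00235267  0.07058384]
[[ 1.400e-03  9.836e-01  1.804e-01]
 [-2.400e-03  1.804e-01 -9.836e-01]
 [-1.000e+00  9.000e-04  2.600e-03]]
```

```bash
python3 -m inch '[[8,[-8,0,0],[0,0,0]],[8,[-20,0,0],[0,0,0]],[8,[-30,0,0],[0,0,0]],[8,[-30,0,0],[0,0,0]],[8,[-20,0,0],[0,0,0]],[8,[0,0,0],[0,0,0]]]'
python3 - <<'E'
from h import *
np.set_printoptions(precision=4,suppress=True)
C=cam("wrist");o=get_obs(); T=R.from_quat(o["tool_rot"]).as_matrix()
print(o["position"],o["q"],o["ft_force"],o["moment"]);print(T.round(4)); pic("wrist","g.png")
for t in ["shaft_tip","axle"]:
    for r in imaging.tip_of("wrist",t)[:1]: print(t,np.array(r["pixel"]),r["confidence"],1e3*T.T@(atz(C,r["pixel"],o["position"][2]+.019)-o["position"]))
S,D=cam("scene"),cam("side")
M=tri([S,D],[(255.9,241.2),(261.3,184.9)]); print("mouth",M)
for c,p in((S,[(250,241.2),(210,259.4)]),(D,[(261.4,188),(260,158)])):
    a,b=[atz(c,q,.05) for q in p]; d=b-a; print("barrel dir",d/np.linalg.norm(d),np.degrees(np.arctan2(d[1],d[0])))
E
```

```text
time: 10.4
position: [0.4955, -0.3897, 0.139]
tool_rot: [0.453, 0.541, -0.453, 0.545]
ft_force: [0.2, 0.0, -2.2]
grip_width: 0.0105
[ 0.4955 -0.3897  0.139 ] [-0.844   0.631   1.4988  0.0014  1.0054 -1.0261] [ 0.1705  0.003  -2.2009] [ 0.0242 -0.084   0.011 ]
[[ 0.0051  0.9836  0.1803]
 [-0.004   0.1803 -0.9836]
 [-1.      0.0043  0.0048]]
mouth [0.5227 0.0696 0.0352]
barrel dir [-0.0753  0.9972  0.    ] 94.31824873185727
barrel dir [-0.0613  0.9981  0.    ] 93.51487963611937
```

View pics/g.png

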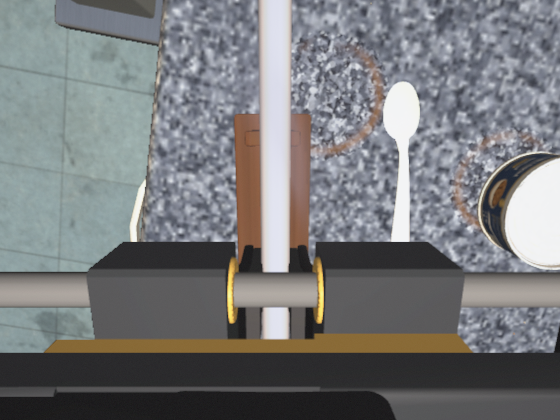

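The axle is lifted and gripped straight (shaft centred on column 275, about 2.2 N of weight). I carry it beside and above the barrel for a closer look, offset so it doesn't block the view.

```bash
python3 -m inch '[[8,[-6,0,-10],[3.2,0.2,0]],[8,[-6,1,-30],[3.2,0,-0.2]],[8,[-6,1,-40],[0,0,0]],[8,[-6,2,-40],[0,0,0]],[8,[-6,2,-40],[0,0,0]],[8,[-6,2,-40],[0,0,0]],[8,[-6,2,-40],[0,0,0]],[8,[-6,2,-40],[0,0,0]],[8,[-6,2,-40],[0,0,0]],[8,[-6,1,-30],[0,0,0]],[8,[0,0,-10],[0,0,0]],[8,[0,0,0],[0,0,0]]]'
python3 - <<'E'
from h import *
np.set_printoptions(precision=4,suppress=True)
C=cam("wrist");o=get_obs(); T=R.from_quat(o["tool_rot"]).as_matrix()
print(o["position"],o["q"],o["ft_force"]);print(T.round(4)); pic("wrist","k.png")
for t in ["mouth","barrel","cradle","shaft_tip"]:
    for r in imaging.tip_of("wrist",t)[:1]: print(t,np.array(r["pixel"]),r["confidence"],atz(C,r["pixel"],.04))
r=imaging.cut_out("wrist","barrel")
if r:
    np.save("m.npy",r[0]["pixels"]); print(r[0]["box"])
E
```

```text
time: 12.05
position: [0.4756, -0.0151, 0.1879]
tool_rot: [0.483, 0.527, -0.486, 0.504]
ft_force: [-0.1, 0.1, -1.6]
grip_width: 0.0111
[ 0.4756 -0.0151  0.1879] [-0.2742  0.3909  1.8168  0.0131  0.9642 -0.3444] [-0.1314  0.0867 -1.6167]
[[-0.0262  0.9977  0.0622]
 [ 0.0185  0.0627 -0.9979]
 [-0.9995 -0.025  -0.0201]]
mouth [348.6 115.8] 0.68 [0.527  0.0623 0.04  ]
barrel [343.2 116.7] 0.61 [0.5227 0.0613 0.04  ]
cradle [337.5 115.5] 0.81 [0.518  0.0619 0.04  ]
[353.0, 57.6, 67.6, 111.4]
```

View pics/k.png

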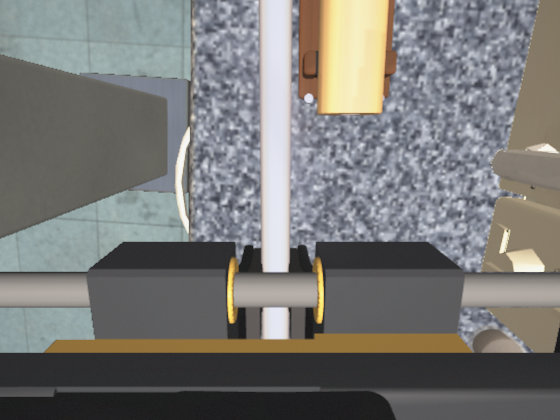

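The barrel shows at top, edges from about (319,108) to (383,113) at its near face and column 322/389 at row 0; the shaft is left of it. I fit the axis from these silhouette edges.

```bash
cat > fit.py <<'E'
from h import *
np.set_printoptions(precision=4,suppress=True)
def axis(m,C,r0,r1):
    L=[];Rr=[]
    for r in range(r0,r1):
        u=np.nonzero(m[r])[0]
        if len(u): L.append((u.min()-.0,r));Rr.append((u.max()+.0,r))
    n=[]
    for E in(L,Rr):
        E=np.array(E,float); k=np.polyfit(E[:,1],E[:,0],1); res=E[:,0]-np.polyval(k,E[:,1])
        ok=abs(res)<1.5; k=np.polyfit(E[ok,1],E[ok,0],1); print("edge",k,"rms",res[ok].std())
        d=[ray(C,(np.polyval(k,r),r))[1] for r in(r0,r1)]; v=np.cross(d[0],d[1]); n.append(v/np.linalg.norm(v))
    nb=n[0]+n[1]; t=C[2]
    x=lambda y,z: t[0]-(nb[1]*(y-t[1])+nb[2]*(z-t[2]))/nb[0]
    for z in (.036,.04,.044): print("z",z,"x at y=.03,.07,.11:",[round(x(y,z),4) for y in(.03,.07,.11)])
    dy=(x(.11,.04)-x(.03,.04))/.08
    print("half angle -> radius", np.linalg.norm(t-[x(.08,.04),.08,.04])*np.sin(np.arccos(abs(n[0]@n[1]))/2)*1e3,"yaw",90-np.degrees(np.arctan(dy)))
E
python3 - <<'E'
from fit import *
C=cam("wrist"); m=np.load("m.npy"); print("last rows",np.nonzero(m.any(1))[0].max(),[ (np.nonzero(m[r])[0].min(),np.nonzero(m[r])[0].max()) for r in (2,40,80,100)])
axis(m,C,2,100)
for z in(.02,.04,.06): print(atz(C,(351,113.5),z))
E
```

```text
last rows 115 [(np.int64(320), np.int64(388)), (np.int64(319), np.int64(386)), (np.int64(317), np.int64(384)), (np.int64(318), np.int64(383))]
edge [ -0.0202 319.6211] rms 0.6180462859132734
edge [ -0.0529 388.2635] rms 0.43062807623707977
z 0.036 x at y=.03,.07,.11: [np.float64(0.5314), np.float64(0.5287), np.float64(0.5259)]
z 0.04 x at y=.03,.07,.11: [np.float64(0.5307), np.float64(0.528), np.float64(0.5252)]
z 0.044 x at y=.03,.07,.11: [np.float64(0.5301), np.float64(0.5273), np.float64(0.5246)]
half angle -> radius 25.981423715116108 yaw 93.92749947337182
[0.5333 0.0639 0.02  ]
[0.5299 0.0629 0.04  ]
[0.5264 0.0619 0.06  ]
```

```bash
python3 - <<'E'
from fit import *
C=cam("wrist"); o=get_obs(); T=R.from_quat(o["tool_rot"]).as_matrix()
im=imaging.camera("wrist"); r=imaging.cut_out("wrist","axle"); print(r[0]["confidence"],r[0]["box"])
m=r[0]["pixels"]; t=C[2]
n=[]
E=[[],[]]
for q in range(2,236):
    u=np.nonzero(m[q])[0]
    if len(u): E[0].append((u.min(),q));E[1].append((u.max()+0,q))
for e in E:
    e=np.array(e,float);k=np.polyfit(e[:,1],e[:,0],1);res=e[:,0]-np.polyval(k,e[:,1]);ok=abs(res)<1.5;k=np.polyfit(e[ok,1],e[ok,0],1);print(k,ok.mean())
    d=[ray(C,(np.polyval(k,r),r))[1] for r in(2,236)]; v=np.cross(*d); n.append(T.T@(v/np.linalg.norm(v)))
nb=n[0]+n[1]; tt=T.T@(t-o["position"])
for x in(-.017,-.019):
  print("tool-frame y (mm) at z=0,-128:",[round(1e3*(tt[1]-(nb[0]*(x-tt[0])+nb[2]*(z-tt[2]))/nb[1]),2) for z in(0,-.128)])
E
python3 -m inch '[[8,[0,0,20],[-0.3,-0.6,0.7]],[8,[0,10,31],[0,-0.7,0.8]],[8,[0,24,31],[0,0,0]],[8,[20,24,0],[0,0,0]],[8,[30,0,0],[0,0,0]],[8,[30,0,0],[0,0,0]],[8,[25,0,0],[0,0,0]],[8,[15,0,0],[0,0,0]],[8,[0,0,0],[0,0,0]]]'
cat > st.py <<'E'
from h import *
np.set_printoptions(precision=4,suppress=True)
import sys
off,up,bow=[float(v) for v in sys.argv[1:4]] # shaft y offset at tip (mm), axis above TCP, tip dist ahead
o=get_obs();T=R.from_quat(o["tool_rot"]).as_matrix();p=o["position"]
print(p,"F",o["ft_force"],"M",o["moment"],"w",o["grip_width"],"y.z",T[2,1],"z.z",T[2,2],"yaw",np.degrees(np.arctan2(T[1,1],T[0,1])))
tip=p+T@np.array([-up,off,-bow])/1e3
yaw=np.radians(93.93);d=np.array([np.cos(yaw),np.sin(yaw),0]);M=np.array([.5283,.0635,.04])
e=tip-M; s=np.array([d[1],-d[0],0])
print("tip ahead of mouth %.1f  right(tool y) %.1f  up %.1f mm"%(1e3*e@d,1e3*e@s,1e3*e[2]))
E
python3 st.py 0 17.1 128
```

```text
0.93 [276.1, 170.3, 29.9, 340.7]
[  0.0106 259.0779] 1.0
[ -0.0081 291.7426] 1.0
tool-frame y (mm) at z=0,-128: [np.float64(0.41), np.float64(0.12)]
tool-frame y (mm) at z=0,-128: [np.float64(0.4), np.float64(0.11)]
time: 13.58
position: [0.5439, -0.1014, 0.0651]
tool_rot: [0.485, 0.511, -0.484, 0.518]
ft_force: [0.1, -1.3, -1.7]
grip_width: 0.0105
[ 0.5439 -0.1014  0.0651] F [ 0.0611 -1.2879 -1.6888] M [-0.0145 -0.0906  0.0516] w 0.010493744617341184 y.z 0.008034139647858873 z.z 0.0056543254297152234 yaw 3.47045705495579
tip ahead of mouth -37.5  right(tool y) 5.2  up 41.5 mm
```

```bash
python3 -m inch '[[8,[0,-4.2,5],[-0.4,0.2,-0.4]],[8,[14,0,0],[0,0,0]],[8,[14,0,0],[0,0,0]],[8,[10,0,0],[0,0,0]],[8,[0,0,0],[0,0,0]]]'; python3 st.py 0.1 17.1 128
```

```text
time: 14.2
position: [0.5416, -0.108, 0.0267]
tool_rot: [0.483, 0.514, -0.483, 0.519]
ft_force: [0.0, -0.3, -1.3]
grip_width: 0.0107
[ 0.5416 -0.108   0.0267] F [ 0.0408 -0.2707 -1.3372] M [ 0.0517 -0.1286 -0.0293] w 0.010738288527383006 y.z 0.0047499004742563855 z.z 0.004075398857068868 yaw 3.881450140103921
tip ahead of mouth -43.9  right(tool y) 1.7  up 3.3 mm
```

```bash
python3 -m inch '[[8,[3.3,-1.7,-12],[0,0.1,-0.2]],[8,[0,0,-12],[0,0,0]],[8,[0,0,-10],[0,0,0]],[8,[0,0,0],[0,0,0]]]'; python3 st.py 0.1 17.1 128
python3 - <<'E'
from h import *
ims=[]
for n in("scene","side"):
    im=imaging.camera(n); c=cam(n)
    for t in("mouth","shaft_tip"):
        r=imaging.tip_of(n,t); print(n,t,[(np.round(x["pixel"],1),round(x["confidence"],2)) for x in r[:1]])
    p=proj(c,[.5283,.0635,.04]); print(p)
    x,y=p.astype(int); ims.append(cv2.resize(im[y-25:y+25,x-33:x+33],(396,300),interpolation=cv2.INTER_CUBIC))
cv2.imwrite("pics/l.png",np.hstack(ims)[:,:,::-1])
E
```

```text
time: 14.7
position: [0.5374, -0.0709, 0.0235]
tool_rot: [0.482, 0.516, -0.483, 0.518]
ft_force: [0.9, -0.3, -2.2]
grip_width: 0.0109
[ 0.5374 -0.0709  0.0235] F [ 0.8578 -0.3046 -2.2387] M [ 0.056  -0.0912  0.0105] w 0.010934678149424237 y.z 0.0013135728679502523 z.z 0.0021257591187466285 yaw 3.9533571201681577
tip ahead of mouth -6.6  right(tool y) -0.1  up 0.3 mm
scene mouth [(array([255.6, 240.5]), 0.77)]
scene shaft_tip []
[256.25032825 238.46403035]
side mouth []
side shaft_tip [(array([261.4, 186.1]), 0.59)]
[262.13655029 185.09295056]
```

View pics/l.png

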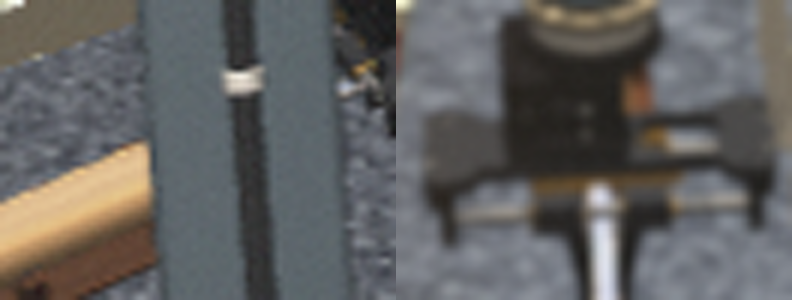

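Both fixed cameras are blocked by the arm, so I go in by measured pose and force.

```bash
python3 -m inch '[[8,[0.3,0,-5],[0,0,0]],[8,[0,0,-4],[0,0,0]],[8,[0,0,-4],[0,0,0]],[8,[0,0,-4],[0,0,0]],[8,[0,0,0],[0,0,0]]]'; python3 st.py 0.1 17.1 128
```

```text
time: 15.62
position: [0.5363, -0.0551, 0.0229]
tool_rot: [0.483, 0.515, -0.483, 0.517]
ft_force: [0.5, -1.2, -2.0]
grip_width: 0.0106
[ 0.5363 -0.0551  0.0229] F [ 0.4912 -1.1843 -1.9883] M [ 0.0503 -0.0007  0.1025] w 0.010585375981322552 y.z 0.00130702585268605 z.z 0.0026983796216466516 yaw 3.8050412977435095
tip ahead of mouth 9.2  right(tool y) 0.2  up -0.3 mm
```

```bash
python3 -m inch '[[8,[0,0,-6],[-0.1,0,0]],[8,[0,0,-6],[0,0,0]],[8,[0,0,-6],[0,0,0]],[8,[0,0,-6],[0,0,0]],[8,[0,0,0],[0,0,0]]]'; python3 st.py 0.1 17.1 128
```

```text
time: 16.25
position: [0.5343, -0.029, 0.0228]
tool_rot: [0.482, 0.516, -0.483, 0.518]
ft_force: [-0.4, 0.4, -0.8]
grip_width: 0.0109
[ 0.5343 -0.029   0.0228] F [-0.3611  0.441  -0.8491] M [ 0.0366 -0.0104  0.0702] w 0.010894346663749891 y.z 0.0008535621640542446 z.z 0.002270300185241436 yaw 3.9191557700443194
tip ahead of mouth 35.4  right(tool y) -0.2  up -0.4 mm
```

In the bore by 35 mm with no resistance. Next is the bush.

```bash
python3 -m inch '[[8,[0,0,-6],[0,0,0]],[8,[0,0,-5],[0,0,0]],[8,[0,0,-5],[0,0,0]],[8,[0,0,-5],[0,0,0]]]'; python3 st.py 0.1 17.1 128;  python3 -m inch '[[8,[0,0,-5],[0,0,0]],[8,[0,0,-5],[0,0,0]],[8,[0,0,-5],[0,0,0]]]'; python3 st.py 0.1 17.1 128
```

```text
time: 16.75
position: [0.5328, -0.0075, 0.0228]
tool_rot: [0.482, 0.516, -0.483, 0.518]
ft_force: [-0.2, -4.3, -2.1]
grip_width: 0.0105
[ 0.5328 -0.0075  0.0228] F [-0.2423 -4.3257 -2.0798] M [-0.7646  0.0377  0.1083] w 0.01048537135192546 y.z 0.0008372560157917652 z.z 0.003196638254819917 yaw 3.946051222271072
tip ahead of mouth 56.9  right(tool y) -0.3  up -0.6 mm
time: 17.12
position: [0.5324, 0.0025, 0.023]
tool_rot: [0.479, 0.515, -0.484, 0.521]
ft_force: [-2.6, -8.7, -1.5]
grip_width: 0.0108
[0.5324 0.0025 0.023 ] F [-2.6223 -8.704  -1.4729] M [-1.2715  0.1297 -0.0153] w 0.010815350701718473 y.z 0.0013609396333565948 z.z 0.011740936270114688 yaw 4.232722335085243
tip ahead of mouth 67.1  right(tool y) -0.7  up -1.4 mm
```

```bash
python3 -m inch '[[8,[0,0.3,-5],[0.2,0.4,0]],[8,[0,0,-6],[0,0.2,0]],[8,[0,0,-6],[0,0,0]]]'; python3 st.py 0.1 17.1 128;  python3 -m inch '[[8,[0,0,-6],[0,0.2,0]],[8,[0,0,-6],[0,0.2,0]]]'; python3 st.py 0.1 17.1 128
```

```text
time: 17.5
position: [0.5314, 0.0143, 0.023]
tool_rot: [0.479, 0.516, -0.483, 0.52]
ft_force: [-3.1, -9.5, -1.9]
grip_width: 0.0104
[0.5314 0.0143 0.023 ] F [-3.1376 -9.5156 -1.9432] M [-1.5354  0.0055 -0.018 ] w 0.010350635678844849 y.z 0.0006222012385259101 z.z 0.00860308991079145 yaw 4.197535807269444
tip ahead of mouth 78.8  right(tool y) -0.8  up -1.0 mm
time: 17.75
position: [0.5308, 0.0228, 0.0229]
tool_rot: [0.479, 0.517, -0.482, 0.52]
ft_force: [-1.5, -9.6, -1.4]
grip_width: 0.0109
[0.5308 0.0228 0.0229] F [-1.5378 -9.5531 -1.398 ] M [-1.5422  0.0536 -0.0882] w 0.01091142458675569 y.z 0.0006675929068941655 z.z 0.006681830342363471 yaw 4.297695526935491
tip ahead of mouth 87.3  right(tool y) -1.0  up -0.8 mm
```

```bash
python3 -m inch '[[8,[0,0.3,-6],[0.2,0.2,0]],[8,[0,0.2,-6],[0.1,0.1,0]],[8,[0,0,-3],[0,0,0]],[8,[0,0,0],[0,0,0]]]'; python3 st.py 0.1 17.1 128
python3 - <<'E'
from fit import *
C=cam("wrist"); o=get_obs(); T=R.from_quat(o["tool_rot"]).as_matrix(); pic("wrist","n.png")
for t in ["mouth","axle","handle"]:
    for r in imaging.tip_of("wrist",t)[:1]: print(t,np.array(r["pixel"]),r["confidence"],1e3*T.T@(atz(C,r["pixel"],.04)-o["position"]))
E
```

```text
time: 18.25
position: [0.5299, 0.0315, 0.0227]
tool_rot: [0.479, 0.516, -0.484, 0.52]
ft_force: [-2.0, -5.7, -2.3]
grip_width: 0.0106
[0.5299 0.0315 0.0227] F [-2.0181 -5.7065 -2.258 ] M [-0.9069 -0.0426  0.0746] w 0.010600240291558517 y.z -0.001003021194905085 z.z 0.010400328875608378 yaw 4.196659950049916
tip ahead of mouth 96.2  right(tool y) -1.1  up -1.5 mm
mouth [274.3 200.2] 0.55 [-17.6764  -0.2388 -36.2752]
axle [273.5 202.9] 0.27 [-17.6646  -0.5599 -35.1646]
```

View pics/n.png

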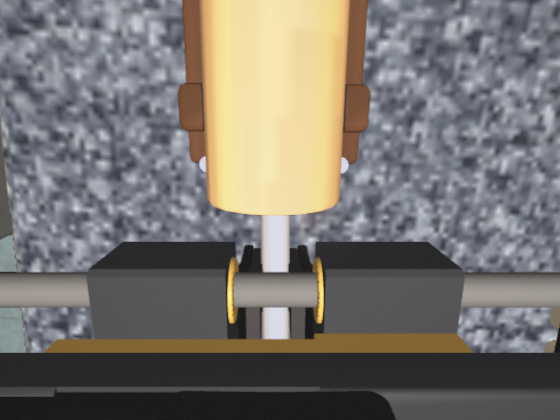

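The barrel's face is at row ~205, 36 mm ahead of the grasp point, so the shaft is about 92 mm deep and well past the bush. I let go and check that it stays.

```bash
python3 -m inch '[[20,[0,0,0],[0,-0.3,0]],[60,[0,0,0],[0,0,0]],[60,[0,0,0],[0,0,0]],[60,[0,0,0],[0,0,0]],[60,[0,0,0],[0,0,0]],[60,[0,0,0],[0,0,0]],[60,[0,0,0],[0,0,0]],[60,[0,0,0],[0,0,0]]]'
python3 st.py 0.1 17.1 128
python3 - <<'E'
from fit import *
C=cam("wrist"); o=get_obs(); T=R.from_quat(o["tool_rot"]).as_matrix(); pic("wrist","p.png")
for t in ["mouth","axle","handle"]:
    for r in imaging.tip_of("wrist",t)[:1]: print(t,np.array(r["pixel"]),r["confidence"],1e3*T.T@(atz(C,r["pixel"],.04)-o["position"]))
E
```

```text
time: 19.45
position: [0.5298, 0.0324, 0.0232]
tool_rot: [0.478, 0.514, -0.486, 0.521]
ft_force: [-1.2, -0.5, -0.4]
grip_width: 0.0594
[0.5298 0.0324 0.0232] F [-1.2013 -0.5309 -0.3567] M [-0.009  -0.0761  0.0103] w 0.059387344202365584 y.z -0.0006300958802180623 z.z 0.014743962491967522 yaw 4.09130946404719
tip ahead of mouth 97.1  right(tool y) -0.9  up -1.6 mm
mouth [272.9 214.2] 0.75 [-17.2658  -0.8001 -30.3849]
```

View pics/p.png

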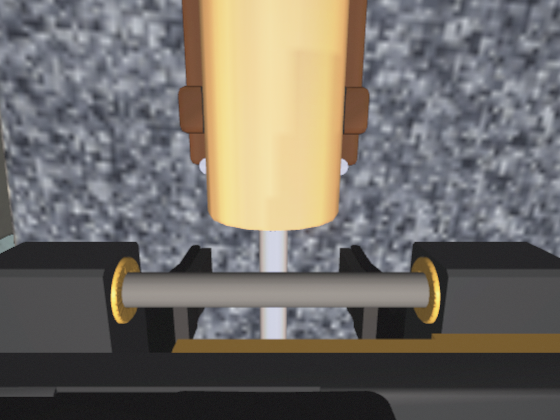

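It stays: the barrel crept back about 6 mm with the shaft still in it. I slide the open fingers straight back to the handle.

```bash
python3 -m inch '[[60,[0,-0.5,0],[0.1,0.8,0]],[60,[0,0,20],[0,0,0]],[60,[0,0,25],[0,0,0]],[60,[0,0,25],[0,0,0]],[60,[0,0,25],[0,0,0]],[60,[0,0,15],[0,0,0]],[60,[0,0,0],[0,0,0]]]'
python3 st.py 0.1 17.1 128
python3 - <<'E'
from fit import *
C=cam("wrist"); o=get_obs(); T=R.from_quat(o["tool_rot"]).as_matrix(); pic("wrist","r.png")
for t in ["mouth","axle","handle"]:
    for r in imaging.tip_of("wrist",t)[:1]: print(t,np.array(r["pixel"]),r["confidence"],1e3*T.T@(atz(C,r["pixel"],.04)-o["position"]))
E
```

```text
time: 20.52
position: [0.5403, -0.0809, 0.0238]
tool_rot: [0.484, 0.516, -0.48, 0.519]
ft_force: [0.0, 0.0, 0.5]
grip_width: 0.06
[ 0.5403 -0.0809  0.0238] F [0.0326 0.022  0.5064] M [-0.0293 -0.0576  0.0081] w 0.05995538724264341 y.z 0.005959400589105435 z.z -0.0006883631907510512 yaw 4.053373140270688
tip ahead of mouth -16.9  right(tool y) 1.8  up 1.0 mm
axle [266.9 173.6] 0.65 [-16.2186  -3.1643 -46.7875]
handle [263.7 267.8] 0.63 [-16.2555  -4.712   -6.6793]
```

View pics/r.png

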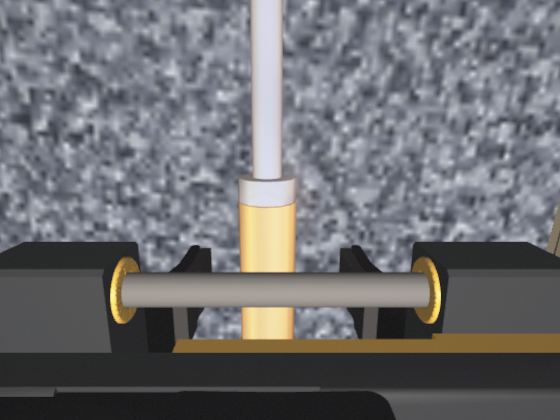

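Collar front at (267,178), 46 mm ahead of the grasp point; the handle is 3 mm to the left. The loosely held axle should droop about 1.2° and 4 mm here, so I match that, grip, then level.

```bash
python3 -m inch '[[60,[2.5,-3.2,0],[0,0.6,-0.3]],[60,[2.5,0,0],[0,0.6,0]],[22,[0,0,0],[0,0,0]],[22,[0,0,0],[0,0,0]],[18,[0,0,0],[0,0,0]],[18,[0,0,0],[0,0,0]],[18,[0,0,0],[0,0,0]],[18,[0,0,0],[0,0,0]],[18,[0,0,0],[0,0,0]]]' 40
python3 st.py 0.1 17.1 128
```

```text
time: 21.85
position: [0.536, -0.0772, 0.0183]
tool_rot: [0.486, 0.525, -0.475, 0.512]
ft_force: [0.1, 1.2, -1.3]
grip_width: 0.0229
[ 0.536  -0.0772  0.0183] F [ 0.0639  1.2248 -1.3353] M [-0.0939 -0.1356 -0.016 ] w 0.022884078730547347 y.z -0.0012578602878747236 z.z -0.024239354337365515 yaw 4.3445250036488
tip ahead of mouth -13.4  right(tool y) -2.8  up -1.5 mm
```

```bash
python3 -m inch '[[18,[-2,0.8,0],[0.2,-0.7,0]],[18,[-2,0.7,0],[0.2,-0.6,0]],[18,[0,0,0],[0,0,0]]]'; python3 st.py 0.1 17.1 128
python3 -m inch '[[18,[0,0,-5],[0,0,0]],[18,[0,0,-5],[0,0,0]],[18,[0,0,-5],[0,0,0]],[18,[0,0,-5],[0,0,0]]]'; python3 st.py 0.1 17.1 128
```

```text
time: 22.22
position: [0.5365, -0.0772, 0.0223]
tool_rot: [0.481, 0.518, -0.483, 0.516]
ft_force: [-0.1, -1.2, -1.0]
grip_width: 0.023
[ 0.5365 -0.0772  0.0223] F [-0.1001 -1.182  -0.9818] M [-0.1092 -0.0182  0.1089] w 0.023043973495196907 y.z -0.0037230362419315433 z.z 0.00011831612585100348 yaw 4.039556801715507
tip ahead of mouth -12.9  right(tool y) -1.5  up -0.6 mm
time: 22.72
position: [0.5394, -0.0662, 0.0234]
tool_rot: [0.476, 0.515, -0.482, 0.525]
ft_force: [-2.3, -14.2, -0.4]
grip_width: 0.0231
[ 0.5394 -0.0662  0.0234] F [ -2.2906 -14.1528  -0.4204] M [-2.2339  0.3438  0.3517] w 0.023148688937965588 y.z 0.004115745116723912 z.z 0.016861160616864324 yaw 4.671726590284732
tip ahead of mouth -1.9  right(tool y) 0.6  up -1.6 mm
```

```bash
python3 -m inch '[[18,[0,-1,-5],[0.5,0.8,-0.2]],[18,[0,0,-6],[0.1,0.4,0]],[18,[0,0,-6],[0.1,0.4,0]],[18,[0,0,-6],[0,0.3,0]]]'; python3 st.py 0.1 17.1 128
python3 -m inch '[[18,[0,0,-6],[0.1,0.4,0]],[18,[0,0,-6],[0.1,0.4,0]],[18,[0,0,-6],[0,0.3,0]]]'; python3 st.py 0.1 17.1 128
```

```text
time: 23.22
position: [0.5391, -0.0577, 0.024]
tool_rot: [0.477, 0.519, -0.479, 0.524]
ft_force: [-3.3, -19.1, -2.4]
grip_width: 0.0229
[ 0.5391 -0.0577  0.024 ] F [ -3.2836 -19.1081  -2.4102] M [-3.122   0.6288  0.2635] w 0.02292392341450876 y.z 0.0035916962169550426 z.z 0.006177091655989786 yaw 4.937581830080642
tip ahead of mouth 6.4  right(tool y) 0.3  up 0.3 mm
time: 23.6
position: [0.5396, -0.0547, 0.0242]
tool_rot: [0.475, 0.52, -0.476, 0.527]
ft_force: [-3.4, -20.0, -3.4]
grip_width: 0.0226
[ 0.5396 -0.0547  0.0242] F [ -3.3735 -19.9962  -3.4315] M [-3.3421  0.5966  0.1492] w 0.02257827930203001 y.z 0.0053715201023607495 z.z 0.008529803349255516 yaw 5.433605840565061
tip ahead of mouth 9.4  right(tool y) -0.2  up 0.2 mm
```

Force is at 20 N and the tool is yawing: it is binding. I stop and look before pushing more.

```bash
cat > ax.py <<'E'
from h import *
np.set_printoptions(precision=4,suppress=True)
import sys
C=cam("wrist"); o=get_obs(); T=R.from_quat(o["tool_rot"]).as_matrix(); im=pic("wrist",sys.argv[1])
def fit(m,r0,r1,name):
    E=[[],[]]
    for q in range(r0,r1):
        u=np.nonzero(m[q])[0]
        if len(u)>5: E[0].append((u.min(),q));E[1].append((u.max(),q))
    if len(E[0])<15: print(name,"too few"); return
    n=[]
    for e in E:
        e=np.array(e,float);k=np.polyfit(e[:,1],e[:,0],1);res=e[:,0]-np.polyval(k,e[:,1]);ok=abs(res)<1.5;k=np.polyfit(e[ok,1],e[ok,0],1)
        d=[ray(C,(np.polyval(k,r),r))[1] for r in(r0,r1)];v=np.cross(*d);n.append(v/np.linalg.norm(v))
    nb=n[0]+n[1];t=C[2];x=lambda y:t[0]-(nb[1]*(y-t[1])+nb[2]*(.04-t[2]))/nb[0]
    s=(x(.07)-x(-.05))/.12
    print(name,"rows",len(E[0]),"x at y=-.05,0,.06:",[round(x(y),4) for y in(-.05,0,.06)],"yaw-90",-np.degrees(np.arctan(s)))
for n in("axle","barrel"):
    r=imaging.cut_out("wrist",n)
    if r:
        m=r[0]["pixels"]; w=m.sum(1); q=np.nonzero(w)[0]; print(n,r[0]["confidence"],r[0]["box"],"widths",[(int(a),int(w[a])) for a in q[::20]])
        if n=="axle":
            rr=[a for a in q if w[a]<40]; fit(m,min(rr)+2,max(rr)-3,"shaft") if rr else 0
        else: fit(m,q.min()+2,q.max()-16,"barrel")
for t in ["mouth","axle"]:
    for r in imaging.tip_of("wrist",t)[:1]: print(t,np.array(r["pixel"]),r["confidence"],1e3*T.T@(atz(C,r["pixel"],.04)-o["position"]))
E
python3 ax.py s.png; python3 st.py 0.1 17.1 128
```

```text
axle 0.57 [275.4, 170.8, 56.7, 341.7] widths [(0, 33), (20, 34), (40, 31), (60, 33), (80, 31), (100, 31), (120, 31), (140, 32), (160, 29), (180, 30), (200, 59), (220, 59), (240, 57), (260, 58), (316, 55), (336, 54)]
shaft rows 298 x at y=-.05,0,.06: [np.float64(0.5391), np.float64(0.5344), np.float64(0.5289)] yaw-90 5.278358582409848
axle [276.  185.6] 0.81 [-16.1926   0.4697 -41.9182]
[ 0.5395 -0.0547  0.0241] F [ -3.8216 -19.351   -2.9196] M [-3.2092  0.5096  0.1416] w 0.02320526604503321 y.z 0.0052409706937806555 z.z 0.008418009698210827 yaw 5.437257951422716
tip ahead of mouth 9.5  right(tool y) -0.3  up 0.2 mm
```

View pics/s.png

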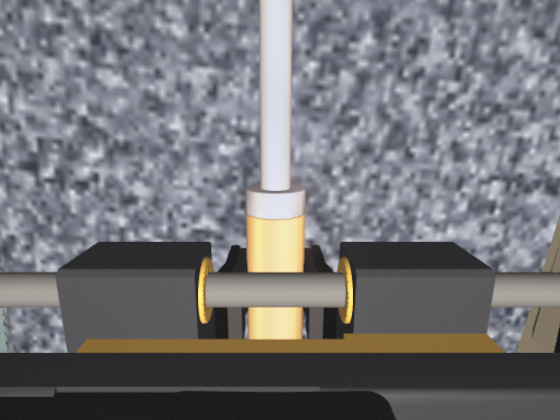

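The shaft points about 1.3° off the bore and the handle sits 3 mm too far right: it is jamming on yaw. I ease off and realign before going on.

```bash
cat >> st.py <<'E'
g=p+T@np.array([-17.,0,0])/1e3; e=g-M
print("GRASP dist %.1f right %.1f up %.1f yawerr %.2f (tool wx)  wy %.2f wz %.2f"%(-1e3*e@d,1e3*e@s,1e3*e[2],np.degrees(np.arctan2(T[1,1],T[0,1]))-3.93,np.degrees(T[2,2]),-np.degrees(T[2,1])))
E
python3 -m inch '[[18,[0,-1,5],[0.5,0.2,0]],[18,[0.5,-1,3],[0.4,0.2,-0.2]],[18,[0.5,-1,0],[0.4,0.2,-0.1]],[18,[0,0,0],[0,0,0]]]'; python3 st.py 0.1 17.1 128
```

```text
time: 24.35
position: [0.5369, -0.0663, 0.023]
tool_rot: [0.481, 0.518, -0.482, 0.518]
ft_force: [-1.7, -2.6, -1.3]
grip_width: 0.0231
[ 0.5369 -0.0663  0.023 ] F [-1.6942 -2.5829 -1.3115] M [-0.4358  0.0539  0.3105] w 0.023055556517173344 y.z -0.0009272468748561247 z.z 0.000987001097523199 yaw 4.157483904172106
tip ahead of mouth -2.1  right(tool y) -0.7  up -0.0 mm
GRASP dist 130.1 right -0.3 up -0.0 yawerr 0.23 (tool wx)  wy 0.06 wz 0.05
```

```bash
python3 -m inch '[[18,[0,0.2,-5],[0.2,0.2,0]],[18,[0,-0.3,-5],[0.2,0.3,0]],[18,[0,-0.5,-5],[0.2,0.3,0]]]'; python3 st.py 0.1 17.1 128;python3 -m inch '[[18,[0,-0.4,-5],[0.3,0.3,0]],[18,[0,-0.4,-5],[0.3,0.3,0]]]'; python3 st.py 0.1 17.1 128
```

```text
time: 24.72
position: [0.5372, -0.0554, 0.0235]
tool_rot: [0.483, 0.518, -0.48, 0.517]
ft_force: [-2.4, -11.2, -1.9]
grip_width: 0.0232
[ 0.5372 -0.0554  0.0235] F [ -2.399  -11.1587  -1.8767] M [-1.9991  0.2816  0.4821] w 0.023168849471804667 y.z 0.0025138012593592385 z.z -0.0038067740708802034 yaw 4.085756586217041
tip ahead of mouth 8.7  right(tool y) 0.5  up 1.1 mm
GRASP dist 119.3 right 0.7 up 0.5 yawerr 0.16 (tool wx)  wy -0.22 wz -0.14
time: 24.98
position: [0.5366, -0.0486, 0.0238]
tool_rot: [0.485, 0.518, -0.48, 0.516]
ft_force: [-1.8, -10.8, -1.7]
grip_width: 0.0231
[ 0.5366 -0.0486  0.0238] F [ -1.8438 -10.8014  -1.7151] M [-1.9373  0.2848  0.4806] w 0.023052920678812126 y.z 0.003677494208269294 z.z -0.007353548783096575 yaw 3.9241339282468055
tip ahead of mouth 15.4  right(tool y) 0.6  up 1.8 mm
GRASP dist 112.6 right 0.5 up 0.8 yawerr -0.01 (tool wx)  wy -0.42 wz -0.21
```

It slides now, at a steady ~11 N.

```bash
python3 -m inch '[[18,[0.5,-0.4,-5],[0.1,-0.2,-0.2]],[18,[0.3,-0.3,-5],[0.1,0,0]],[18,[0,-0.2,-5],[0.1,0,0]]]'; python3 st.py 0.1 17.1 128;python3 -m inch '[[18,[0,-0.3,-6],[0.2,0.1,0]],[18,[0,-0.3,-6],[0.1,0.1,0]]]'; python3 st.py 0.1 17.1 128
```

```text
time: 25.35
position: [0.536, -0.0385, 0.0234]
tool_rot: [0.48, 0.516, -0.482, 0.52]
ft_force: [-1.7, -11.0, -1.4]
grip_width: 0.0225
[ 0.536  -0.0385  0.0234] F [ -1.7111 -11.0441  -1.3662] M [-1.7753  0.258   0.3373] w 0.022495419773501273 y.z 0.0021955627939789224 z.z 0.006370020413332678 yaw 4.1825024008337
tip ahead of mouth 25.8  right(tool y) 0.2  up -0.3 mm
GRASP dist 102.2 right 0.7 up 0.4 yawerr 0.25 (tool wx)  wy 0.36 wz -0.13
time: 25.6
position: [0.5353, -0.0299, 0.0236]
tool_rot: [0.48, 0.515, -0.483, 0.521]
ft_force: [-2.1, -11.6, -0.6]
grip_width: 0.0231
[ 0.5353 -0.0299  0.0236] F [ -2.1326 -11.5786  -0.6336] M [-1.89    0.2783  0.3095] w 0.023101881537685134 y.z 0.003008115663847566 z.z 0.009510555435027601 yaw 4.241223125960899
tip ahead of mouth 34.5  right(tool y) -0.1  up -0.6 mm
GRASP dist 93.5 right 0.5 up 0.5 yawerr 0.31 (tool wx)  wy 0.54 wz -0.17
```

```bash
python3 -m inch '[[18,[0.3,-0.5,-5],[0.3,0.5,-0.2]],[18,[0.2,-0.3,-6],[0.2,0.3,0]],[18,[0,-0.2,-6],[0.2,0.2,0]]]'; python3 st.py 0.1 17.1 128;python3 -m inch '[[18,[0,-0.2,-6],[0.2,0.2,0]],[18,[0,-0.2,-6],[0.2,0.2,0]]]'; python3 st.py 0.1 17.1 128
```

```text
time: 25.98
position: [0.5338, -0.0169, 0.0232]
tool_rot: [0.482, 0.517, -0.482, 0.517]
ft_force: [-2.8, -9.2, -0.4]
grip_width: 0.023
[ 0.5338 -0.0169  0.0232] F [-2.7585 -9.2274 -0.4441] M [-1.6006  0.2733  0.3373] w 0.022988643922584713 y.z 0.00021890104976884928 z.z 9.161145079594757e-05 yaw 4.015531823863133
tip ahead of mouth 47.4  right(tool y) -0.1  up 0.3 mm
GRASP dist 80.6 right -0.0 up 0.2 yawerr 0.09 (tool wx)  wy 0.01 wz -0.01
time: 26.22
position: [0.5327, -0.0072, 0.0233]
tool_rot: [0.483, 0.517, -0.482, 0.516]
ft_force: [-2.5, -9.0, -1.2]
grip_width: 0.023
[ 0.5327 -0.0072  0.0233] F [-2.5114 -9.0167 -1.2098] M [-1.4142  0.2568  0.2867] w 0.022954904459968322 y.z 0.00012393723617176722 z.z -0.002129257900290338 yaw 3.902995297911926
tip ahead of mouth 57.1  right(tool y) -0.3  up 0.7 mm
GRASP dist 70.9 right -0.5 up 0.3 yawerr -0.03 (tool wx)  wy -0.12 wz -0.01
```

```bash
python3 -m inch '[[18,[0.2,0.2,-6],[0,0,0]],[18,[0,0,-6],[0.1,0.1,0]],[18,[0,0,-6],[0.1,0.1,0]]]'; python3 st.py 0.1 17.1 128;python3 ax.py t.png
```

```text
time: 26.6
position: [0.5315, 0.0079, 0.0232]
tool_rot: [0.482, 0.517, -0.482, 0.517]
ft_force: [-1.6, -9.0, -0.7]
grip_width: 0.0232
[0.5315 0.0079 0.0232] F [-1.646  -8.9734 -0.7224] M [-1.5485  0.124   0.1911] w 0.02320818085408544 y.z -0.000488564667000202 z.z 0.0008785941009940568 yaw 4.049545340053228
tip ahead of mouth 72.3  right(tool y) -0.8  up 0.2 mm
GRASP dist 55.7 right -0.6 up 0.2 yawerr 0.12 (tool wx)  wy 0.05 wz 0.03
axle 0.61 [275.1, 239.3, 57.2, 205.6] widths [(137, 10), (157, 32), (177, 30), (197, 60), (217, 60), (237, 58), (257, 58), (311, 56), (331, 55)]
shaft rows 134 x at y=-.05,0,.06: [np.float64(0.5356), np.float64(0.5321), np.float64(0.528)] yaw-90 3.991167218799077
barrel 0.67 [274.5, 70.8, 146.7, 136.5] widths [(0, 150), (20, 148), (40, 146), (60, 144), (80, 143), (100, 141), (120, 139)]
barrel rows 120 x at y=-.05,0,.06: [np.float64(0.5349), np.float64(0.5314), np.float64(0.5273)] yaw-90 3.9881410428256587
mouth [273.4 137. ] 0.95 [-16.8212  -0.5872 -61.0367]
axle [275.4 186.4] 0.63 [-16.8046   0.2019 -41.7086]
```

No more pictures to view, so I use numbers: the shaft and barrel axes are parallel (3.99° each) and the gap is ~19 mm.

```bash
python3 -m inch '[[18,[0,0.3,-5],[0.1,0.1,0]],[18,[0,0,-5],[0.1,0.1,0]],[18,[0,0,-5],[0.1,0.1,0]]]'; python3 st.py 0.1 17.1 128;python3 -m inch '[[18,[0,0,-4],[0.1,0.1,0]],[18,[0,0,-3],[0.1,0.1,0]]]'; python3 st.py 0.1 17.1 128;python3 ax.py u.png
```

```text
time: 27.22
position: [0.5304, 0.021, 0.0232]
tool_rot: [0.482, 0.518, -0.483, 0.517]
ft_force: [-2.2, -8.5, -2.2]
grip_width: 0.0229
[0.5304 0.021  0.0232] F [-2.2434 -8.5241 -2.1906] M [-1.5229  0.1558  0.0968] w 0.022946952022387467 y.z -0.001617119610283213 z.z 0.0003203732795560299 yaw 4.024237097151744
tip ahead of mouth 85.4  right(tool y) -0.9  up 0.3 mm
GRASP dist 42.6 right -0.8 up 0.2 yawerr 0.09 (tool wx)  wy 0.02 wz 0.09
time: 27.48
position: [0.5299, 0.0261, 0.0233]
tool_rot: [0.481, 0.517, -0.483, 0.517]
ft_force: [-1.6, -9.0, -1.2]
grip_width: 0.0234
[0.5299 0.0261 0.0233] F [-1.5779 -9.0299 -1.234 ] M [-1.5573  0.1218  0.1315] w 0.023437621005334888 y.z -0.001823798323340009 z.z 0.0008679436130370477 yaw 4.020162689368571
tip ahead of mouth 90.6  right(tool y) -1.0  up 0.3 mm
GRASP dist 37.4 right -0.9 up 0.3 yawerr 0.09 (tool wx)  wy 0.05 wz 0.10
axle 0.6 [275.9, 264.4, 60.5, 148.2] widths [(192, 15), (212, 58), (232, 59), (252, 58), (272, 14), (327, 55)]
shaft rows 75 x at y=-.05,0,.06: [np.float64(0.5358), np.float64(0.5322), np.float64(0.5278)] yaw-90 4.141958868751712
barrel 0.93 [276.3, 98.0, 144.6, 193.9] widths [(0, 148), (20, 146), (40, 145), (60, 143), (80, 140), (100, 139), (120, 139), (140, 137), (160, 135), (180, 132)]
barrel rows 175 x at y=-.05,0,.06: [np.float64(0.5342), np.float64(0.5309), np.float64(0.527)] yaw-90 3.724950564523169
mouth [274.5 181.7] 0.81 [-16.7644  -0.1642 -43.6177]
axle [273.3 186.7] 0.93 [-16.7618  -0.6432 -41.6006]
```

```bash
python3 -m inch '[[18,[0,0.3,-3],[0,0.1,0]],[18,[0,0,-3],[0,0.1,0]]]'; python3 st.py 0.1 17.1 128;python3 -m inch '[[18,[0,0,-3],[0.1,0.1,0]],[18,[0,0,-3],[0.1,0.1,0]]]'; python3 st.py 0.1 17.1 128;python3 ax.py v.png
```

```text
time: 27.98
position: [0.5297, 0.0298, 0.0232]
tool_rot: [0.48, 0.518, -0.482, 0.518]
ft_force: [-1.8, -12.6, -1.6]
grip_width: 0.0231
[0.5297 0.0298 0.0232] F [ -1.828  -12.5677  -1.5519] M [-2.1376  0.117   0.0584] w 0.02311813941544261 y.z -0.0024762335783218847 z.z 0.001701576339929789 yaw 4.216230868655685
tip ahead of mouth 94.3  right(tool y) -1.4  up 0.1 mm
GRASP dist 33.7 right -0.8 up 0.2 yawerr 0.29 (tool wx)  wy 0.10 wz 0.14
time: 28.22
position: [0.5296, 0.0317, 0.0232]
tool_rot: [0.479, 0.518, -0.483, 0.519]
ft_force: [-2.0, -16.3, -1.7]
grip_width: 0.0229
[0.5296 0.0317 0.0232] F [ -2.0489 -16.3413  -1.7051] M [-2.5188  0.1568  0.0196] w 0.022880733416252148 y.z -0.0026553859857257334 z.z 0.005061115256165538 yaw 4.256163545332765
tip ahead of mouth 96.2  right(tool y) -1.5  up -0.3 mm
GRASP dist 31.8 right -0.8 up 0.2 yawerr 0.33 (tool wx)  wy 0.29 wz 0.15
axle 0.56 [277.1, 269.7, 59.1, 141.8] widths [(199, 2), (219, 59), (239, 58), (259, 59), (314, 54), (334, 55)]
shaft rows 100 x at y=-.05,0,.06: [np.float64(0.5357), np.float64(0.5322), np.float64(0.528)] yaw-90 4.0112342852284
barrel 0.61 [277.1, 101.3, 146.9, 199.8] widths [(0, 150), (20, 148), (40, 146), (60, 146), (80, 142), (100, 140), (120, 140), (140, 138), (160, 136), (180, 133), (200, 13)]
barrel rows 182 x at y=-.05,0,.06: [np.float64(0.5346), np.float64(0.5312), np.float64(0.5271)] yaw-90 3.8689258457751343
mouth [273.2 189.6] 0.65 [-16.9927  -0.639  -40.4348]
axle [276.6 187.1] 0.66 [-17.0014   0.7187 -41.4495]
```

After sliding at ~9 N, the force rose to 16 N at about 1.5 N/mm, which is the bed's stiffness: the collar is on the barrel. I let go, let it creep back, then check.

```bash
python3 -m inch '[[24,[0,0,0],[0,0,0]],[60,[0,0,0],[0,0,0]],[60,[0,0,0],[0,0,0]],[60,[0,0,0],[0,0,0]],[60,[0,0,0],[0,0,0]],[60,[0,0,0],[0,0,0]],[60,[0,0,0],[0,0,0]],[60,[0,0,0],[0,0,0]],[60,[0,0,0],[0,0,0]]]'; python3 st.py 0 17 128; python3 ax.py w.png
```

```text
time: 29.6
position: [0.5295, 0.0334, 0.0235]
tool_rot: [0.48, 0.517, -0.483, 0.518]
ft_force: [-0.6, -0.6, 0.4]
grip_width: 0.0599
[0.5295 0.0334 0.0235] F [-0.5623 -0.5626  0.3831] M [-0.0218 -0.0612  0.0021] w 0.059946671817663104 y.z -0.0020464650689567265 z.z 0.00399930542307958 yaw 4.19079698608138
tip ahead of mouth 97.9  right(tool y) -1.4  up 0.0 mm
GRASP dist 30.1 right -0.8 up 0.5 yawerr 0.26 (tool wx)  wy 0.23 wz 0.12
axle 0.87 [276.1, 284.7, 54.2, 111.8] widths [(231, 13), (251, 56), (271, 41), (326, 53)]
shaft rows 68 x at y=-.05,0,.06: [np.float64(0.5366), np.float64(0.5326), np.float64(0.5278)] yaw-90 4.564473045543023
barrel 0.82 [275.4, 117.9, 148.0, 231.8] widths [(0, 149), (20, 147), (40, 146), (60, 144), (80, 142), (100, 140), (120, 138), (140, 136), (160, 134), (180, 133), (200, 132), (220, 121)]
barrel rows 214 x at y=-.05,0,.06: [np.float64(0.5347), np.float64(0.5313), np.float64(0.5272)] yaw-90 3.8942167562411503
mouth [276.2 212.1] 0.67 [-16.5986   0.5418 -31.0835]
axle [272.8 192.8] 0.58 [-16.6278  -0.8348 -39.076 ]
```

```bash
python3 -m inch '[[60,[-15,0.5,0],[0,0,0]],[60,[-30,0,0],[0,0,0]],[60,[-35,0,0],[0,0,0]],[60,[-35,0,20],[0,0,0]],[60,[-20,0,30],[0,0,0]],[60,[0,0,20],[0,0,0]],[60,[0,0,0],[0,0,0]]]'; python3 st.py 0 17 128; python3 ax.py x.png
python3 - <<'E'
from h import *
im=cv2.imread("pics/x.png")[:,:,::-1]; C=cam("wrist")
for y in (.045,.055,.0635,.07): print(y,proj(C,[.5283+.0685*(.0635-y),y,.052]))
c=proj(C,[.5283,.0635,.052]); u,v=c.astype(int)
for r in range(max(v-14,0),v+26): print(r,im[r,u-4:u+5].mean(0).round(),im[r,u-10],im[r,u+10])
E
```

```text
time: 30.72
position: [0.5371, -0.0375, 0.1697]
tool_rot: [0.481, 0.515, -0.481, 0.521]
ft_force: [-0.7, 0.5, -0.5]
grip_width: 0.0598
[ 0.5371 -0.0375  0.1697] F [-0.6956  0.5481 -0.5015] M [ 0.0222 -0.1012  0.0523] w 0.05983626573031711 y.z 0.004883651920707166 z.z 0.006762012536138451 yaw 4.278003120665651
tip ahead of mouth 26.8  right(tool y) 1.0  up 145.8 mm
GRASP dist 101.2 right 1.8 up 146.7 yawerr 0.35 (tool wx)  wy 0.39 wz -0.28
axle 0.75 [273.6, 131.1, 34.8, 124.8] widths [(70, 8), (90, 33), (110, 32), (130, 31), (150, 31), (170, 30), (190, 22)]
shaft rows 117 x at y=-.05,0,.06: [np.float64(0.5359), np.float64(0.5323), np.float64(0.5281)] yaw-90 4.063296772261063
barrel 0.57 [272.0, 38.5, 72.7, 73.9] widths [(0, 72), (20, 74), (40, 72), (60, 70)]
barrel rows 58 x at y=-.05,0,.06: [np.float64(0.5372), np.float64(0.5329), np.float64(0.5279)] yaw-90 4.840368595723775
mouth [270.5  71.3] 0.87 [ 128.9854   -3.3349 -102.6426]
axle [271.5  69. ] 0.88 [ 128.9782   -2.5898 -104.243 ]
0.045 [274.61070721 100.49901351]
0.055 [274.74560518  85.82929606]
0.0635 [274.86231353  73.137640
[... 1256 characters left out ...]
 [221 208 199] [203 182 175]
85 [234. 200. 153.] [229 194 141] [209 172 145]
86 [244. 224. 173.] [244 223 158] [238 201 141]
87 [244. 224. 174.] [244 223 159] [241 206 144]
88 [244. 224. 173.] [244 223 159] [241 206 143]
89 [244. 223. 173.] [244 223 159] [241 206 144]
90 [244. 223. 173.] [244 223 159] [240 205 143]
91 [244. 223. 173.] [244 223 159] [241 206 144]
92 [244. 223. 173.] [244 222 159] [240 205 144]
93 [244. 223. 173.] [244 222 160] [241 206 145]
94 [244. 223. 173.] [244 222 159] [240 205 144]
95 [244. 223. 174.] [244 222 160] [240 204 143]
96 [244. 223. 174.] [244 222 159] [240 204 143]
97 [244. 223. 173.] [244 222 160] [240 204 142]
98 [244. 223. 173.] [244 222 160] [240 204 142]
```

```bash
python3 - <<'E'
from h import *
C=cam("wrist")
print("barrel edge y",atz(C,(275,66.7),.066)[1],"collar front",atz(C,(275,69.9),.052)[1],"collar back",atz(C,(275,84.6),.052)[1])
f=atz(C,(275,66.7),.066)[1]; print("expected row of flush collar front",proj(C,[.528,f,.052])[1], "face bottom of ring", )
for n in("tea_mug","teaspoon"): 
    imaging.camera("side"); r=imaging.tip_of("side",n)[:1]; print(n,[(x["pixel"],x["confidence"]) for x in r])
print(get_obs()["time"])
E
```

```text
barrel edge y 0.06598365590899882 collar front 0.06565225534355379 collar back 0.05584297924642094
expected row of flush collar front 69.37447576680154 face bottom of ring
tea_mug [([258.4, 145.2], 0.64)]
teaspoon [([275.8, 271.6], 0.49)]
31.175
```

Collar front and barrel face agree to 0.3 mm, within half a pixel, so it is flush. The gripper is clear, so I hand in.

```bash
python3 -c "
from rig import robot; print(robot.hand_in())"
```

```text
the job is handed in; nothing more can be done
None
```

The rolling pin is back together and handed in at about 31 s on the robot's clock. The axle went in by the bare shaft to about 92 mm, stayed there when I let go, and was then pushed home by the handle and released.

- **Fit:** in the last wrist image the collar's front and the barrel's face agree to about 0.3 mm, within half a pixel. The force also rose at about 1.5 N/mm at the end, from a steady 9 N to 16 N, which matches the collar pressing on the barrel. After release the barrel and axle crept back together, and the gripper is clear.
- **First grip missed:** I lifted before the fingers had shut. The axle stayed on its rest and the second grip held.
- **Jam on the way home:** the axle jammed at about 20 N with the shaft 1.3° off the bore. I eased back, realigned, and it then slid at 9 to 12 N.
- **Checks I couldn't make:** the arm blocked both fixed cameras during insertion, and I used up the picture views. The final fit is therefore judged from numbers, not by eye. I did not check every bystander again: the side camera still found the teaspoon and the mug, but I measured neither for movement.

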